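# Open the push-and-turn safety cap of a cleaner canister

## Robot

A 6-joint arm with a two-finger parallel gripper is mounted at the origin on a cart in front of the work surface, level with it; the furniture and walls round the work are solid. World frame = base frame: x ahead of the robot, y to its left, z up, the work surface at z = 0. Lengths are in m, angles in rad, forces in N, time in s.
With the tool pointing down it reaches from about 0.375 to 0.975 m from the base axis. Payload 3.8 kg.
Tool frame: the origin (TCP) lies where the fingers leave the gripper's body, on its centre line; the fingertips stand 73 mm ahead of it and the grasp point (between the pads) lies 54 mm ahead of it; z points along the fingers, y is the line along which they close (so a half turn about z gives the same grasp; the last joint's range is limited). The gripper opens to 85 mm and grips with 20 to 120 N. Pads are 22 mm wide; open, the fingers measure 114 mm over their backs; the gripper's body (76 mm by 85 mm) begins 54 mm behind the grasp point. The pads swing forward as they close: fully open they stand 13 mm farther back than shut.
Start: joints at [1.197, 0.264, 1.604, -0, 1.274, -0.037], TCP at [0.223, 0.637, 0.304] pointing down, gripper open.
Joint ranges: [-2.63, 2.63], [-0.94, 2.18], [0.31, 2.57], [-1.31, 4.45], [0, 2.66], [-2.55, 2.55]. Speed limits (rad/s): [2.57, 2.57, 3.14, 3.14, 3.14, 3.14].

## Interface

Orientations are given as a rotation vector (axis times angle).
In Python, from workcell import read_state, viewer, bot gives the robot as it stands.
- The arm moves only by the tool jog_arm, never from a script. Its argument "increments" is a list that holds one entry, the list of rows, each a list of 7 numbers: the shift along the tool's x, y, z in units of 30 mm (1.0 is 30 mm), then the turn, a rotation vector about the tool's x, y, z in units of 6 degrees (1.0 is 6 degrees), then the opening, from -1 (shut) to 1 (fully open). A call has exactly 5 rows; each row shifts and turns the commanded pose from where the row before left it, along the tool's axes as they then stand; what a row does not reach is not made up. A row lasts 1/12 s, in which the tool goes at most 41.7 mm and 7.16 degrees, less where a joint would pass 70% of its speed; a pose out of reach is approached as far as the arm can. A call is refused whole if a number of a shift passes 1 or a number of a turn 1, either way. A call with a gripper value outside its range is refused whole. The fingers move at their own pace and stop on an object; "force" is the grip in N (left out, the last holds). Time passes only in rows, so rows that do not move let the fingers close, or fill a call up. It gives the time, the measured TCP pose, the force, the opening and the grip force at its end, in the units of the state.
- read_state(): the state, without advancing time (a new reading comes with each control period).
- viewer.read_camera(name): name is "side" or "top"; returns (picture, depth): 384x512x3 uint8, blue, green, red; 384x512 float32, m along the optical axis (not along the pixel's ray), 0 where there is no reading.
- viewer.camera_params(name): a dict with "fx", "fy", "cx", "cy" (pixels), "k1" (the pictures are not rectified: a ray, as slopes to the right and down, at radius r is drawn at 1 + k1 r^2 times it, then the intrinsics apply), "R" (3x3) and "t" (3): a world point X has camera coordinates R X + t. Camera axes: x right, y down, z forward; pixel columns grow to the right and rows downward; lengths in m; the calibration is good to about 2 mm. A picture is of the moment at which its call begins. camera_params takes no time and is no camera call.
- bot.finish_job(): hands the job in; it is judged then, once.
The state is a dict: "time": time; "q": joint angles; "joint_vel": joint speeds; "joint_torque": joint torques, N m; "tool_pos": TCP position; "tcp_rot": TCP orientation; "wrist_force": force on the tool from outside, world axes, zero at the start; "torque": the same for the moment, N m; "width": opening from 0.0 (shut) to 1.0 (fully open); "grip_force": force on a finger pad.
Only numpy, scipy, OpenCV 4.12 (cv2) and the standard library are available. Lean on these libraries where they do the work, as an engineer would, in place of code of your own. Each camera call takes 0.05 s, during which the arm holds its last target. There are 200 camera calls.

## Task

Open the white canister with the orange safety cap: push the cap down against its spring, keep it down while you turn it counter-clockwise (seen from above) about a sixth of a turn until it comes free, then lift it straight up. Finish while still holding the cap upright over the open neck, about 8 cm above where it sat; do not put it down or let go. Leave the blue-capped canister closed and do not disturb the other things on the counter.

Things in the scene. Friction and masses are not known exactly. Their poses are not given: they have to be found in the camera images.
- cap_orange: Orange stepped safety cap, 46 mm high, 60 g, locked on its canister. Origin: centre of its skirt's underside, z up; seated, 122 mm above the canister's origin. Skirt 64 mm in diameter from z = 0 to 22 mm, with a flat shoulder on top, 10 mm wide, on which fingertips can rest and push; above it a ribbed round knob 44 mm in diameter, z = 22 to 46 mm, to grip any way round. White mark at its -x side.
- cap_orange_grip (a point): On the axis of the orange cap's knob at half its height, 34 mm above the cap's origin. The cap is a bayonet with 3 lugs. Locked, it turns only 3 degrees to and fro. Held down, it turns counter-clockwise seen from above (clockwise is blocked); from 35 to 85 degrees of turn it is free to rise, best at 60 (1.05 rad); then a stop follows.
- can_orange: White round canister, 90 mm in diameter, with a grey and orange band, fixed in a heavy dark steel foot 108 mm in diameter; it cannot move. Origin: centre of the foot's underside, on the counter, z up. With the cap its top is at 168 mm. Red mark on its shoulder at its -x side: the cap's white mark stands there when locked; green mark 60 degrees counter-clockwise from it: there the cap is free.
- can_orange_mouth (a point): Centre of the rim of the orange-capped canister's neck, 134 mm above its origin. The neck is 36 mm in diameter, 52 mm over its lugs.
- seal_orange (a joint): Sprung black seal disc in the neck of the orange-capped canister, pushing the cap up with about 4 N: 0 m with the cap locked; grows as the cap is pushed down (turns freely from 0.003 m, about 6.5 N, to the hard stop at 0.006 m, about 9 N); -0.004 m when the cap is off.
- cap_blue: Cap of the other canister: the same but blue. Must stay locked where it is. Origin as for the orange cap.
- can_blue: The other canister, the same but with a blue band; fixed. Origin: centre of the foot's underside.
- tape_measure: Yellow and black tape measure, 38x87x60 mm, loose bystander. Origin: centre of its underside.
- tape_roll: Roll of brown packing tape, 94x92x48 mm, loose bystander. Origin: centre of its underside.
- spanner: Steel spanner, 27x192x8 mm, lying flat along its y, loose bystander. Origin: centre of its underside.
- hex_nut: Brass hexagon nut, 25x28x14 mm, loose bystander. Origin: centre of its underside.
There are look-alikes about, which are no part of the job. There is more than one size of the cap_orange; the job needs the smaller.

How it is judged:
On the way, in this order (a step that is already met when the one before it is completed fails the run):
1. the orange cap is pushed down past its lock (more than 2.5 mm), still unturned (value of joint seal_orange above 0.0025 m and angle between the x axis of cap_orange and the x axis of can_orange, either way round below 0.3 rad), for 0.05 s.
2. the orange cap is turned out of its lock (more than 32 degrees) while still on the neck (angle between the x axis of cap_orange and the x axis of can_orange, either way round above 0.56 rad and z of cap_orange in the frame of can_orange below 0.13 m and horizontal distance between cap_orange and can_orange below 0.008 m), for 0.05 s.
At the end, for the whole second after the job is handed in: The orange cap is held still by the fingers, 50 to 140 mm above where it sat, upright within 14 degrees, its axis within 30 mm of the canister's, touching the canister nowhere; the seal has risen; the blue cap has stayed within 6 mm of where it was (z of cap_orange in the frame of can_orange between 0.172 and 0.262 m and horizontal distance between cap_orange and can_orange below 0.03 m and angle between cap_orange's own z axis and vertical below 0.25 rad and linear speed of cap_orange below 0.03 m/s and contact force between the fingers and cap_orange above 1 N and contact force between can_orange and cap_orange below 0.1 N and value of joint seal_orange below -0.002 m and distance of cap_blue from where it was at the start of the episode below 0.006 m); the arm keeps its last pose, push and grip.
It fails at once if the blue cap is pushed, turned or pulled out of its place (distance of cap_blue from where it was at the start of the episode above 0.006 m or contact force between the fingers and cap_blue above 4 N).
It fails at once if a bystander is moved more than 30 mm (distance of any of tape_measure, tape_roll, spanner, hex_nut from where it was at the start of the episode above 0.03 m).
It also fails if it takes over 32 s, if anything falls off the work surface, if the arm or the gripper's body presses on something with over 40 N, if the wrist force passes 120 N, or if a joint passes its speed limit or range.

## Working session

There is one attempt and no reset: what is moved stays moved. The work goes in short steps, Python scripts to look and compute and a tool call to move; the robot and the scene stay as the last step left them, time stands still between calls to the robot, and variables do not carry over. Pictures are saved under pics/ and viewed, at most 10 in all, crops included, and the job is handed in when it is done.

Besides the shell and the picture viewer there is one more tool, called after "Call:" as name(argument=value, ...) on one line, values as JSON. jog_arm: Moves the arm, as the interface text tells. Its arguments: {"type":"object","properties":{"increments":{"type":"array","items":{"type":"array","items":{"type":"array","items":{"type":"number"}}}},"force":{"type":"number"}},"required":["increments"]}

```bash
mkdir -p pics; python3 - <<'E'
from workcell import read_state, viewer, bot
import cv2,numpy as np,pickle
d={}
for n in("top","side"):
    p,z=viewer.read_camera(n); c=viewer.camera_params(n); d[n]=(p,z,c); cv2.imwrite(f"pics/{n}0.png",p); print(n,c)
pickle.dump(d,open("d0.pkl","wb"))
s=read_state(); print(s)
E
```

```text
top {'fx': 493.66306911739844, 'fy': 493.66306911739844, 'cx': 252.96674048005085, 'cy': 191.66843191062532, 'k1': 0.0076984523062681425, 'R': array([[-0.02624219, -0.99961007, -0.00954188],
       [-0.99702336,  0.02686413, -0.07226855],
       [ 0.0724967 ,  0.007617  , -0.99733957]]), 't': array([0.1158174 , 0.55361382, 1.54061441])}
side {'fx': 439.45517515129563, 'fy': 439.45517515129563, 'cx': 262.5217964701142, 'cy': 187.6388779276183, 'k1': 0.004153109590878404, 'R': array([[ 0.99127221, -0.13005156,  0.02158689],
       [-0.03724591, -0.4333573 , -0.90045221],
       [ 0.12646005,  0.89178923, -0.43441894]]), 't': array([-0.54669614,  0.179297  ,  1.01468008])}
{'time': 0.1, 'q': array([ 1.19711177e+00,  2.64687856e-01,  1.60526793e+00,  9.74825686e-06,
        1.27367990e+00, -3.69032270e-02]), 'joint_vel': array([-0.00070076, -0.00252581, -0.00169118, -0.00133759, -0.00057754,
       -0.00057362]), 'joint_torque': array([ 1.25963274e-03, -5.16706038e+01, -3.68588519e+01,  1.21191010e-04,
        6.14220189e-03, -7.50003665e-06]), 'tool_pos': array([0.222866  , 0.63659618, 0.30266313]), 'tcp_rot': array([-0.52645119, -3.09673533,  0.00313839]), 'wrist_force': array([ 0.6000899 , -0.63010896,  0.019003  ]), 'torque': array([ 0.01049321, -0.02683492,  0.00191007]), 'grip_force': 0.0, 'width': 0.9991456979108971}
```

View pics/top0.png

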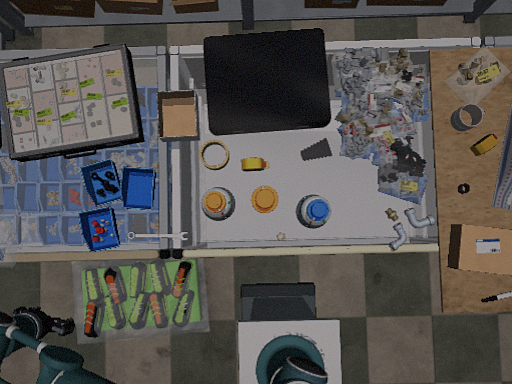

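View pics/side0.png

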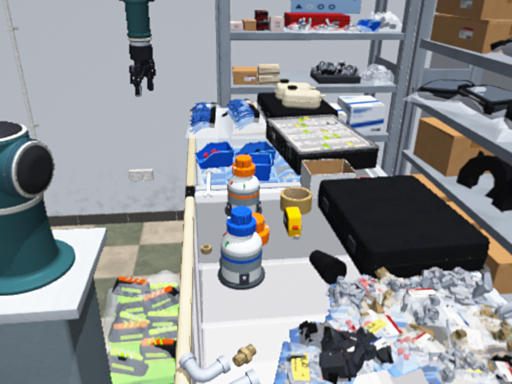

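Candidates: the orange cap on the canister at top px (214,203), the loose orange cap lying on the counter at (264,199), which is larger and has no canister under it, and the blue cap at (317,210). I choose (214,203). Next is a close crop of it plus the measurement.

```bash
cat >h.py <<'E'
import numpy as np,cv2
def ray(c,u,v):
    x=np.array([(u-c['cx'])/c['fx'],(v-c['cy'])/c['fy']]);s=x.copy()
    for _ in range(5): s=x/(1+c['k1']*(s@s))
    return np.array([s[0],s[1],1])
def onz(c,u,v,z):
    d=c['R'].T@ray(c,u,v);o=-c['R'].T@c['t'];return o+d*(z-o[2])/d[2]
def bydepth(c,u,v,Z): return c['R'].T@(ray(c,u,v)*Z-c['t'])
def mask(p,lo,hi,s=120):
    h=cv2.cvtColor(p,cv2.COLOR_BGR2HSV);return ((h[...,0]>=lo)&(h[...,0]<=hi)&(h[...,1]>s)&(h[...,2]>90)).astype(np.uint8)
def cloud(p,z,c,lo,hi,box):
    m=mask(p,lo,hi);u0,u1,v0,v1=box
    return np.array([bydepth(c,u,v,z[v,u]) for v in range(v0,v1) for u in range(u0,u1) if m[v,u] and z[v,u]>0])
E
python3 - <<'E'
import pickle;from h import *
d=pickle.load(open("d0.pkl","rb"))
p,z,c=d["top"]
for nm,lo,hi,b in(("orange",5,22,(195,238,183,224)),("loose",5,22,(245,285,180,220)),("blue",95,125,(298,338,190,230))):
    P=cloud(p,z,c,lo,hi,b);top=np.percentile(P[:,2],97)
    for zz in (top,top-.024):
        Q=P[abs(P[:,2]-zz)<.006]
        if len(Q)<3: continue
        print(nm,len(P),zz.round(3),len(Q),"mean",Q.mean(0).round(4),"mid",((Q.min(0)+Q.max(0))/2).round(4),"ext",(Q.max(0)-Q.min(0)).round(3), "circ",)
p2,z2,c2=d["side"]
a=cv2.resize(p[180:230,190:290],None,fx=8,fy=8,interpolation=cv2.INTER_CUBIC)
b=cv2.resize(p2[145:215,200:300],None,fx=2.8*2,fy=2.8*2,interpolation=cv2.INTER_CUBIC)[:200]
b=cv2.resize(p2[148:178,200:300],None,fx=8,fy=6,interpolation=cv2.INTER_CUBIC)
cv2.imwrite("pics/crop.png",np.vstack([a,b]))
for nm,lo,hi,b in(("orange",5,22,(228,262,150,205)),("blue",95,125,(222,262,203,245))):
    P=cloud(p2,z2,c2,lo,hi,b);top=np.percentile(P[:,2],97);Q=P[abs(P[:,2]-top)<.004];print("side",nm,top.round(3),len(Q),((Q.min(0)+Q.max(0))/2).round(4),(Q.max(0)-Q.min(0)).round(3))
E
```

```text
orange 357 0.173 117 mean [0.5236 0.2143 0.1698] mid [0.5222 0.2133 0.1715] ext [0.04  0.038 0.009] circ
orange 357 0.149 94 mean [0.5216 0.212  0.1464] mid [0.5233 0.2138 0.1487] ext [0.059 0.059 0.011] circ
loose 549 0.067 166 mean [0.5333 0.0666 0.0646] mid [0.533  0.0673 0.0669] ext [0.056 0.056 0.011] circ
loose 549 0.043 5 mean [0.5195 0.0737 0.0402] mid [0.5144 0.0657 0.0422] ext [0.03  0.078 0.01 ] circ
blue 343 0.172 138 mean [ 0.4903 -0.0854  0.1688] mid [ 0.4912 -0.0865  0.1711] ext [0.04  0.041 0.011] circ
blue 343 0.148 123 mean [ 0.4897 -0.084   0.1455] mid [ 0.4907 -0.0854  0.147 ] ext [0.061 0.061 0.011] circ
side orange 0.169 77 [0.5218 0.2085 0.1684] [0.039 0.042 0.005]
side blue 0.169 178 [ 0.4908 -0.0892  0.1681] [0.043 0.043 0.006]
```

View pics/crop.png

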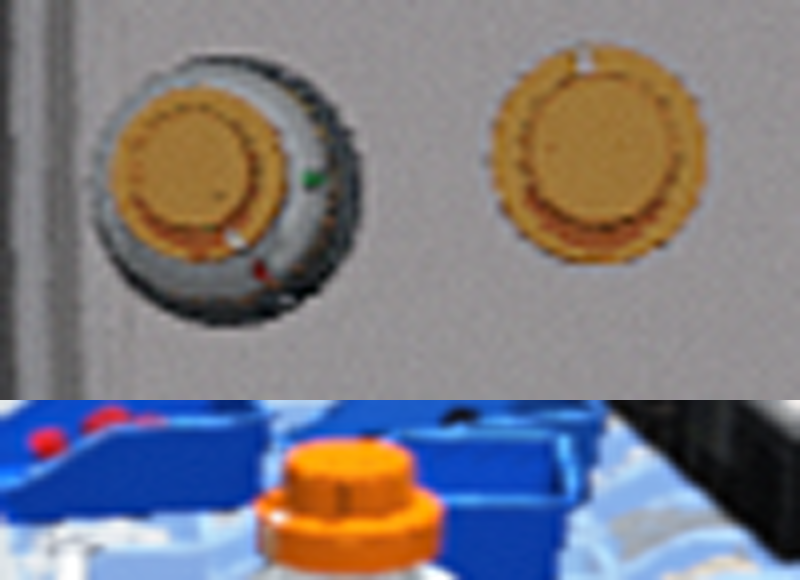

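The crop shows the orange-capped canister at crop (195,170). Its white mark (233,237) lines up with the red mark (260,270), and the green mark is at (313,178), counter-clockwise from there. The loose cap is visibly bigger. The cap axis is at about (0.5225, 0.211) with its top at 0.168, which matches the given height.

Call:
jog_arm(increments=[[[-0.94, -0.67, 0, 0, 0, 0, 1], [-0.94, -0.67, 0, 0, 0, 0, 1], [-0.94, -0.67, 0, 0, 0, 0, 1], [-0.94, -0.67, 0, 0, 0, 0, 1], [-0.94, -0.67, 0, 0, 0, 0, 1]]], force=60)

```text
time: 0.52
tool_pos: [0.3233, 0.4941, 0.3032]
tcp_rot: [-0.525, -3.097, 0.002]
wrist_force: [-0.7, 0.8, 0.2]
width: 1.002
grip_force: 0.0
```

Call:
jog_arm(increments=[[[-0.94, -0.67, 0, 0, 0, 0, 1], [-0.94, -0.67, 0, 0, 0, 0, 1], [-0.94, -0.67, 0, 0, 0, 0, 1], [-0.94, -0.67, 0, 0, 0, 0, 1], [-0.94, -0.67, 0, 0, 0, 0, 1]]])

```text
time: 0.93
tool_pos: [0.4232, 0.3525, 0.3034]
tcp_rot: [-0.526, -3.097, 0.001]
wrist_force: [0.9, 0.4, -0.2]
width: 0.998
grip_force: 0.0
```

Call:
jog_arm(increments=[[[-0.94, -0.67, 0, 0, 0, 0, 1], [-0.94, -0.67, 0, 0, 0, 0, 1], [-0.94, -0.67, 0, 0, 0, 0, 1], [-0.94, -0.67, 0, 0, 0, 0, 1], [0, 0, 0, 0, 0, 0, 1]]])

```text
time: 1.35
tool_pos: [0.5053, 0.2364, 0.3035]
tcp_rot: [0.533, 3.094, -0.004]
wrist_force: [-0.4, 0.1, 0.2]
width: 0.998
grip_force: 0.0
```

Call:
jog_arm(increments=[[[-0.82, -0.61, 0, 0, 0, 0, 1], [0, 0, 0.5, 0, 0, 0, 1], [0, 0, 0, 0, 0, 0, 1], [0, 0, 0, 0, 0, 0, 1], [0, 0, 0, 0, 0, 0, 1]]])

```text
time: 1.77
tool_pos: [0.5193, 0.2161, 0.2887]
tcp_rot: [-0.526, -3.096, 0.0]
wrist_force: [-0.1, 0.1, -0.5]
width: 0.997
grip_force: 0.0
```

```bash
python3 - <<'E'
from workcell import read_state, viewer, bot
import cv2;from h import *
s=read_state();print(s['q'].round(3),s['tool_pos'].round(4),s['time'])
p,_=viewer.read_camera("top");q,_=viewer.read_camera("side")
a=cv2.resize(p[150:250,160:260],(400,400),interpolation=cv2.INTER_CUBIC)
b=cv2.resize(q[90:210,185:305],(400,400),interpolation=cv2.INTER_CUBIC)
cv2.imwrite("pics/n1.png",np.hstack([a,b]))
c=viewer.camera_params("side")
def proj(X):
    C=c['R']@X+c['t'];s=C[:2]/C[2];s=s*(1+c['k1']*(s@s));return s*c['fx']+[c['cx'],c['cy']]
for X in (s['tool_pos'],s['tool_pos']-[0,0,.06],[.5225,.211,.168]): print(((proj(np.array(X))-[185,90])*400/120).round())
E
```

```text
[ 0.35   0.063  1.865  0.     1.215 -0.885] [0.5193 0.2161 0.2887] 1.7667
[190.  78.]
[190. 151.]
[194. 224.]
```

View pics/n1.png

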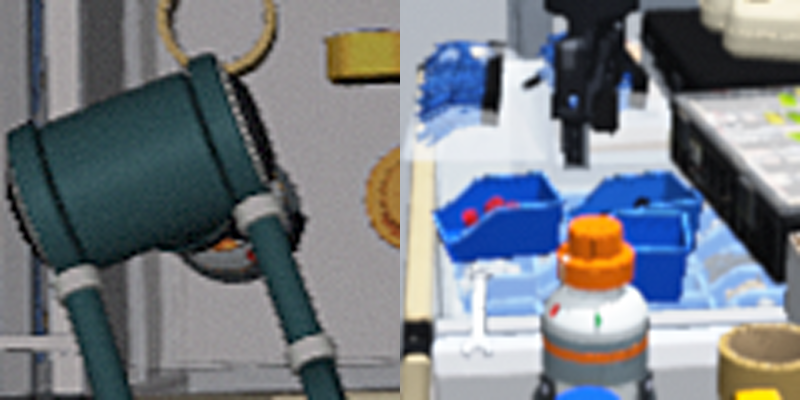

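The right half of the picture shows the open gripper above the cap: the near finger's tip is at (575,165) and the knob at (596,225), about in line. I'll correct by a few mm, go down and close.

Call:
jog_arm(increments=[[[-0.17, -0.12, 0.4, 0, 0, 0, 1], [0, 0, 0.6, 0, 0, 0, 1], [0, 0, 0.6, 0, 0, 0, 1], [0, 0, 0.6, 0, 0, 0, 1], [0, 0, 0, 0, 0, 0, 1]]])

```text
time: 2.28
tool_pos: [0.5209, 0.2097, 0.2182]
tcp_rot: [-0.524, -3.091, 0.006]
wrist_force: [-0.8, -0.2, -0.6]
width: 0.999
grip_force: 0.0
```

Call:
jog_arm(increments=[[[0, 0, 0, 0, 0, 0, 0.3], [0, 0, 0, 0, 0, 0, 0.3], [0, 0, 0, 0, 0, 0, 0.2], [0, 0, 0, 0, 0, 0, 0.2], [0, 0, 0, 0, 0, 0, 0.2]]], force=20)

```text
time: 2.7
tool_pos: [0.5241, 0.2108, 0.2241]
tcp_rot: [0.526, 3.095, 0.002]
wrist_force: [-0.4, 0.5, -0.1]
width: 0.602
grip_force: 0.0
```

Call:
jog_arm(increments=[[[0, 0, 0.2, 0, 0, 0, 0.2], [0, 0, 0, 0, 0, 0, 0.2], [0, 0, 0, 0, 0, 0, -0.1], [0, 0, 0, 0, 0, 0, -0.2], [0, 0, 0, 0, 0, 0, -0.3]]])

```text
time: 3.12
tool_pos: [0.5234, 0.211, 0.2168]
tcp_rot: [-0.527, -3.097, -0.002]
wrist_force: [-0.7, 3.6, -0.3]
width: 0.505
grip_force: 22.8
```

Call:
jog_arm(increments=[[[0, 0, 0, 0, 0, 0, -1], [0, 0, 0, 0, 0, 0, -1], [0, 0, 0, 0, 0, 0, -1], [0, 0, 0, 0, 0, 0, -1], [0, 0, 0, 0, 0, 0, -1]]])

```text
time: 3.53
tool_pos: [0.5234, 0.211, 0.2168]
tcp_rot: [-0.527, -3.097, -0.001]
wrist_force: [0.3, 5.6, -1.5]
width: 0.506
grip_force: 22.8
```

Call:
jog_arm(increments=[[[0, 0.04, 0, 0, 0, 0, -1], [0, 0, 0.05, 0, 0, 0, -1], [0, 0, 0.05, 0, 0, 0, -1], [0, 0, 0, 0, 0, 0, -1], [0, 0, 0, 0, 0, 0, -1]]], force=70)

```text
time: 3.95
tool_pos: [0.5239, 0.2114, 0.2145]
tcp_rot: [0.527, 3.097, -0.001]
wrist_force: [-2.7, 0.4, 5.0]
width: 0.496
grip_force: 71.0
```

Call:
jog_arm(increments=[[[0, 0, 0.05, 0, 0, 0, -1], [0, 0, 0.05, 0, 0, 0, -1], [0, 0, 0, 0, 0, 0, -1], [0, 0, 0, 0, 0, 0, -1], [0, 0, 0, 0, 0, 0, -1]]])

```text
time: 4.37
tool_pos: [0.5241, 0.2114, 0.2121]
tcp_rot: [0.526, 3.097, -0.001]
wrist_force: [-3.8, 1.4, 6.3]
width: 0.487
grip_force: 71.2
```

Call:
jog_arm(increments=[[[0.03, 0, 0.04, 0, 0, 0, -1], [0, 0, 0.04, 0, 0, 0, -1], [0, 0, 0, 0, 0, 0, -1], [0, 0, 0, 0, 0, 0, -1], [0, 0, 0, 0, 0, 0, -1]]])

```text
time: 4.78
tool_pos: [0.524, 0.2114, 0.2111]
tcp_rot: [0.526, 3.095, -0.001]
wrist_force: [-4.6, -1.4, 12.7]
width: 0.487
grip_force: 72.2
```

Hard stop reached. I'll turn counter-clockwise now.

Call:
jog_arm(increments=[[[0.03, 0, 0, 0, 0, -0.6, -1], [0, 0, 0, 0, 0, -0.8, -1], [0, 0, 0, 0, 0, -0.8, -1], [0, 0, 0, 0, 0, -0.8, -1], [0, 0, 0, 0, 0, 0, -1]]], force=90)

```text
time: 5.2
tool_pos: [0.524, 0.2123, 0.2113]
tcp_rot: [0.03, 3.137, 0.001]
wrist_force: [-1.8, 1.5, 10.3]
width: 0.484
grip_force: 89.5
```

```bash
python3 - <<'E'
from workcell import read_state
s=read_state();print(s['torque'],s['q'],s['wrist_force'])
E
```

```text
[-0.00238382  0.24010005  0.01694221] [ 3.41340935e-01  1.32097867e-01  1.93925266e+00 -1.23241459e-03
  1.06550819e+00 -1.20981733e+00] [-1.82164284  1.51232439 10.32692771]
```

Call:
jog_arm(increments=[[[0, 0, 0, 0, 0, -0.8, -1], [0, 0, 0, 0, 0, -0.9, -1], [0, 0, 0, 0, 0, -0.9, -1], [0, 0, 0, 0, 0, -0.9, -1], [0, 0, 0, 0, 0, 0, -1]]])

```text
time: 5.62
tool_pos: [0.5241, 0.2124, 0.2112]
tcp_rot: [-0.543, 3.089, -0.0]
wrist_force: [-0.6, 0.9, 10.9]
width: 0.49
grip_force: 89.5
```

Call:
jog_arm(increments=[[[0, 0, 0, 0, 0, -0.8, -1], [0, 0, 0, 0, 0, -0.9, -1], [0, 0, 0, 0, 0, -0.9, -1], [0, 0, 0, 0, 0, -0.9, -1], [0, 0, 0, 0, 0, 0, -1]]])

```text
time: 6.03
tool_pos: [0.5242, 0.2124, 0.2113]
tcp_rot: [-1.097, 2.938, -0.002]
wrist_force: [-0.0, -0.1, 9.2]
width: 0.484
grip_force: 89.5
```

```bash
python3 - <<'E'
from workcell import read_state, viewer
import cv2,numpy as np
s=read_state();print(s['torque'],s['q'],s['wrist_force'])
q,_=viewer.read_camera("side")
cv2.imwrite("pics/n2.png",cv2.resize(q[130:200,200:290],None,fx=8,fy=8,interpolation=cv2.INTER_CUBIC))
E
```

```text
[0.08126568 0.22461699 0.01955832] [ 3.41406364e-01  1.32274582e-01  1.93909879e+00 -1.09024519e-03
  1.06493061e+00 -1.94332653e+00] [-0.02647425 -0.12907516  9.21438653]
```

View pics/n2.png

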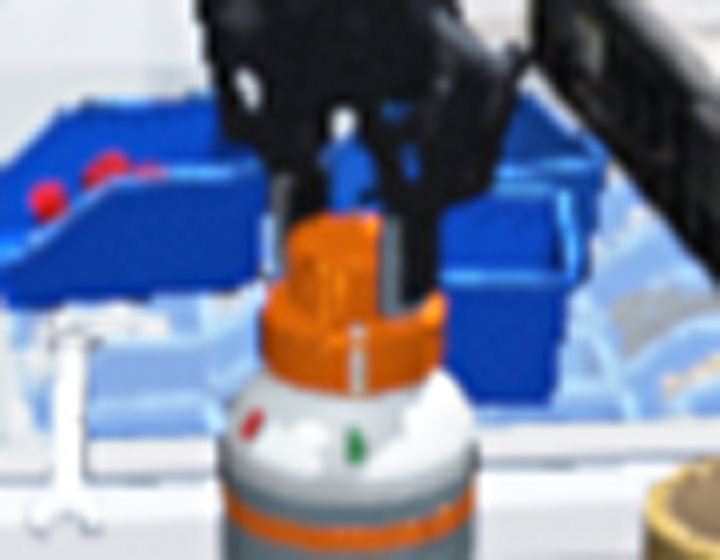

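The cap's white mark (358,360) now stands over the green mark (355,445), and the fingers grip the knob squarely. Now I'll lift it, slowly at first: 8 cm above the seat plus the roughly 5 mm it is pressed down.

Call:
jog_arm(increments=[[[0, 0, -0.2, 0, 0, 0, -1], [0, 0, -0.2, 0, 0, 0, -1], [0, 0, -0.2, 0, 0, 0, -1], [0, 0, -0.2, 0, 0, 0, -1], [0, 0, 0, 0, 0, 0, -1]]])

```text
time: 6.5
tool_pos: [0.5225, 0.212, 0.2334]
tcp_rot: [-1.092, 2.945, -0.001]
wrist_force: [0.9, -0.3, -0.3]
width: 0.486
grip_force: 90.9
```

Call:
jog_arm(increments=[[[0, 0, -0.5, 0, 0, 0, -1], [0, 0, -0.6, 0, 0, 0, -1], [0, 0, -0.6, 0, 0, 0, -1], [0, 0, -0.4, 0, 0, 0, -1], [0, 0, 0, 0, 0, 0, -1]]])

```text
time: 6.92
tool_pos: [0.5234, 0.2126, 0.2983]
tcp_rot: [-1.091, 2.941, -0.0]
wrist_force: [0.2, 0.8, 0.5]
width: 0.488
grip_force: 90.9
```

Call:
jog_arm(increments=[[[0, 0, 0, 0, 0, 0, -1], [0, 0, 0, 0, 0, 0, -1], [0, 0, 0, 0, 0, 0, -1], [0, 0, 0, 0, 0, 0, -1], [0, 0, 0, 0, 0, 0, -1]]])

```text
time: 7.33
tool_pos: [0.5217, 0.2121, 0.2943]
tcp_rot: [1.092, -2.944, 0.0]
wrist_force: [1.1, -0.6, -0.2]
width: 0.487
grip_force: 90.9
```

```bash
python3 - <<'E'
from workcell import read_state, viewer
import cv2,numpy as np
q,_=viewer.read_camera("side")
cv2.imwrite("pics/n3.png",cv2.resize(q[80:250,190:310],None,fx=3.5,fy=3.5,interpolation=cv2.INTER_CUBIC))
E
```

```text
(no output)
```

View pics/n3.png

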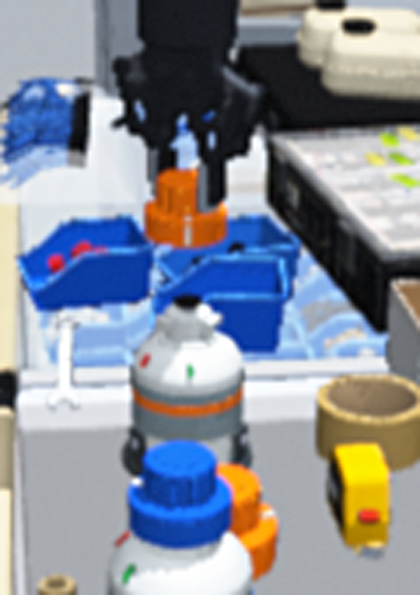

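The cap (187,205) is held upright above the open neck (187,300), and the black seal is visible. The blue cap hasn't been touched. Handing in.

```bash
python3 -c "
from workcell import bot
print(bot.finish_job())"
```

```text
the job is handed in; nothing more can be done
None
```

The orange cap was pushed down, turned 60° counter-clockwise and lifted; it is held upright about 8 cm above the open neck, and the job is handed in at about 7.4 s (the hand-in returned no verdict).

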